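# Free the lino block from the proof press

### The arm

A 6-joint arm with a two-finger parallel gripper is mounted at the origin on the work surface. World frame = base frame: x ahead of the robot, y to its left, z up, the work surface at z = 0. Lengths are in mm, angles in rad, forces in N, time in s.
With the tool pointing down it reaches from about 400 to 925 mm from the base axis. Payload 12.5 kg.
Tool frame: the origin (TCP) lies at the very end of the fingers, on their centre line; the grasp point (between the pads) lies 19 mm behind it; z points along the fingers, y is the line along which they close (so a half turn about z gives the same grasp; the last joint's range is limited). The gripper opens to 95 mm and grips with 3 to 60 N. Pads are 20 mm wide; open, the fingers measure 119 mm over their backs; the gripper's body (75 mm by 180 mm) begins 59 mm behind the grasp point.
Start: joints at [1.184, 0.491, 1.559, -0, 1.092, -0.106], TCP at [173.185, 600.544, 214.661] pointing down, gripper open.
Joint ranges: [-3.1, 3.1], [-0.84, 2.19], [0.05, 2.79], [-1.13, 4.28], [0.06, 2.93], [-2.69, 2.69]. Speed limits (rad/s): [2.22, 2.22, 2.79, 3.14, 3.14, 3.14].

### API

Orientations are given as [roll, pitch, yaw] about the fixed x, y, z axes, in that order (R = Rz(yaw) Ry(pitch) Rx(roll)).
In Python, from cell import * gives the robot as it stands.
- The arm moves only by the tool jog_arm, never from a script. Its argument "targets" is a list of rows, each an object with "turn": the turn, a rotation vector about the world's x, y, z in degrees, a list of three; "slide": the shift along the world's x, y, z in mm, a list of three; "claw": the opening in per cent of the stroke, from 0 (shut) to 100 (fully open). In form: [{"turn": [wx, wy, wz], "slide": [x, y, z], "claw": claw}, ...]. A call has 1 to 5 rows; each row shifts and turns the commanded pose from where the row before left it; what a row does not reach is not made up. A row lasts 1/8 s, in which the tool goes at most 62.5 mm and 10.7 degrees, less where a joint would pass 70% of its speed; a pose out of reach is approached as far as the arm can. A call with a gripper value outside its range is refused whole. The fingers move at their own pace and stop on an object; the grip force is fixed at half the most. Time passes only in rows, so rows that do not move let the fingers close. It gives the time, the measured TCP pose, the force, the opening and the grip force at its end, in the units of the state.
- state(): the state, without advancing time (a new reading comes with each control period).
- read_camera(name): name is "scene" or "top" or "wrist"; returns a dict with "frame" (384x512x3 uint8, blue, green, red), "mtx" (3x3 intrinsics, pixels), "R" (3x3) and "t" (3): a world point X has camera coordinates R X + t. Camera axes: x right, y down, z forward; pixel columns grow to the right and rows downward; lengths in mm; the calibration is good to about 2 mm. A picture is of the moment at which its call begins. There is no depth.
- job_done(): hands the job in; it is judged then, once.
Trained networks look in the newest picture that a camera, given by its name, has taken for a name from the list of things; names that differ only in an ending like _2 or _b are one class to them, and where a whole thing is asked for, a point or a joint stands for the part that bears it (a point fixed in the world has none). Each returns a list of dicts, best first, with "conf" (0 to 1); they miss things now and then, are a little off and sometimes report something else, mostly with a low value. They report only what shows in the picture. A call takes as long as a camera call. They do not tell look-alikes from the thing itself.
- look_for(query, camera): "xy" ([column, row] in pixels, amid what is visible of it).
The state is a dict: "t": time; "joints": joint angles; "qvel": joint speeds; "tau": joint torques, N m; "eef_pos": TCP position; "tcp_rot": TCP orientation; "ft_force": force on the tool from outside, world axes, zero at the start; "moment": the same for the moment, N m; "opening": opening from 0.0 (shut) to 1.0 (fully open); "grip_force": force on a finger pad.
Only numpy, scipy, OpenCV 4.12 (cv2) and the standard library are available. Lean on these libraries where they do the work, as an engineer would, in place of code of your own. Each camera call takes 0.05 s, during which the arm holds its last target. There are 200 camera calls.

### The job

The small green proof press is shut with its red safety catch. Swing the catch right clear of the lid, raise the lid by its black handle until it stands upright or beyond and leave it standing open, then take the lino block out and set it down (not dropped), picture side up, in the middle of the cork mat with its long side along the mat's long side. Leave the jar, the brush pot and the ink roller where they are.

Things in the scene. Friction and masses are not known exactly. Their poses are not given: they have to be found in the camera images.
- press: Fixed green press, an open tray 180 (x) by 220 (y) by 60 mm high, walls 8 mm, steel floor 18 mm above the table; inside 164 by 204 mm. Origin: centre of its underside, on the table. Its x axis points from the handle side (front) to the hinge side (back), y to its left, z up. A square post 34 mm wide, 76 mm high, outside its right wall near the front (centre at x -75, y -127 mm) carries the catch.
- lid (a joint): Lid angle, rad: 0 shut, 1.57 upright, stops at 1.9. A stiff friction hinge (0.75 N m) lets it stay at any angle; about 6 N up at the handle raises it. Lid plate 180 by 216 by 14 mm, 0.6 kg; shut, it covers heights 60 to 74 mm, with two low ribs on top to 80 mm, and a rubber pad (100 by 130 mm) 10 mm deep under it. It cannot rise while the catch lies over it.
- lid_hinge (a point): Point on the lid's hinge line, at its middle: x +90, y 0, z 60 mm in the press frame. The hinge runs along the press's y axis; the front of the lid goes up and back.
- lid_handle (a point): Middle of the lid's handle, a black round bar 14 mm thick and 120 mm long, parallel to the hinge, 50 mm in front of the lid's front edge on two steel legs at 55 mm either side of its middle; the bar is 230 mm from the hinge line and, when shut, 67 mm above the table. The point turns with the lid.
- catch (a joint): Catch angle, rad: near 0 it lies across the lid's top and holds it shut; it turns counterclockwise seen from above (its free end goes towards the press's front, then to the right) and stops at 1.75. From 1.0 on it is clear of the lid. It stays where it is left; about 1.5 N at its pin turns it.
- catch_pivot (a point): Foot of the catch's upright axis: x -75, y -130, z 76.5 mm in the press frame. The red catch bar is 16 mm wide, 8 mm thick and reaches 70 mm from this axis; at 0 it points to the press's +y.
- catch_pin (a point): Top centre of the catch's upright round red finger pin, 16 mm thick; the top is 48 mm above the bar's underside (40 mm above the bar), 125 mm above the table, and 55 mm from the pivot axis.
- block: Loose lino block, wood with a blue face with pale marks on top: 50 (x) by 80 (y) by 30 mm high, about 0.15 kg. Origin: centre of its underside; z points up out of the picture side. It starts lying flat on the press's floor, its long side about along the press's y.
- mat: Fixed cork mat 130 (x) by 180 (y) by 5 mm thick, on the table. Origin: centre of its underside; long side along its y.
- jar: Glass jar with amber paint and a white cap, 60 mm wide, 75 mm high; origin at its underside. Leave alone.
- brush_pot: White pot of brushes, 76 mm wide, 100 mm high, brushes to 200 mm; origin at its underside. Leave alone.
- roller: Ink roller lying on the table, about 180 mm long, black roll 105 mm wide, 36 mm high; origin near the middle, at table height. Leave alone.
Not all that is in view belongs to the job. Of the things that look like the mat, the largest one is meant.

How it is judged:
By the outcome, as a careful person would: the job done as asked, in the order asked, and still so for the second after the job is handed in, with the robot touching nothing.
It also fails if it takes over 67 s, if anything falls off the work surface, if the arm or the gripper's body presses on something with over 40 N, if the wrist force passes 120 N, or if a joint passes its speed limit or range.

## Working session

There is one attempt and no reset: what is moved stays moved. The work goes in short steps, Python scripts to look and compute and a tool call to move; the robot and the scene stay as the last step left them, time stands still between calls to the robot, and variables do not carry over. Pictures are saved under pics/ and viewed, at most 12 in all, crops included, and the job is handed in when it is done.

Besides the shell and the picture viewer there is one more tool, called after "Call:" as name(argument=value, ...), one argument or row to a line, values as JSON. jog_arm: Moves the arm, as the interface text tells. Its arguments: {"type":"object","properties":{"targets":{"type":"array","items":{"type":"object","properties":{"turn":{"type":"array","items":{"type":"number"}},"slide":{"type":"array","items":{"type":"number"}},"claw":{"type":"number"}}}}},"required":["targets"]}

```bash
mkdir -p pics; ls
cat > h.py <<'E'
from cell import *
import numpy as np, cv2
def ray(c,xy):
    d=c["R"].T@np.linalg.solve(np.array(c["mtx"]),[xy[0],xy[1],1]); o=-np.array(c["R"]).T@np.array(c["t"]); return o,d
def atz(c,xy,z):
    o,d=ray(c,xy); return (o+d*(z-o[2])/d[2]).round(1)
def proj(c,X):
    p=np.array(c["mtx"])@(np.array(c["R"])@np.array(X,float)+np.array(c["t"])); return p[:2]/p[2]
E
python3 - <<'E'
from h import *
ims=[]
for n in ("scene","top"):
    c=read_camera(n); c["R"]=np.array(c["R"]); ims.append(c["frame"])
    print(n,(-c["R"].T@np.array(c["t"])).round())
    for q in ("press","lid","lid_handle","catch","catch_pin","mat","jar","brush_pot","roller"):
        print(q,[(np.round(d["xy"]).tolist(),round(d["conf"],2),atz(c,d["xy"],{"press":40,"lid":74,"lid_handle":67,"catch":80,"catch_pin":125,"mat":5}.get(q,30))[:2].tolist()) for d in look_for(q,n)[:3]])
for n,i in zip(("scene","top"),ims): cv2.imwrite(f"pics/{n}0.png",cv2.resize(i,(800,600),interpolation=cv2.INTER_CUBIC))
print(state()["t"],state()["tcp_rot"])
E
```

```text
pics
scene [1136. -542. 1055.]
press [([293.0, 162.0], 0.84, [538.0, 166.1])]
lid [([298.0, 156.0], 0.92, [553.1, 169.7])]
lid_handle [([298.0, 157.0], 0.85, [551.0, 171.7]), ([294.0, 164.0], 0.72, [561.0, 143.1])]
catch [([258.0, 146.0], 0.52, [443.6, 109.3]), ([269.0, 289.0], 0.41, [797.9, -197.0])]
catch_pin [([259.0, 148.0], 0.71, [483.3, 76.9])]
mat [([162.0, 215.0], 0.86, [393.7, -227.2]), ([249.0, 127.0], 0.66, [304.6, 201.0]), ([205.0, 251.0], 0.64, [573.2, -213.6])]
jar [([319.0, 255.0], 0.64, [804.0, -17.0]), ([362.0, 190.0], 0.42, [748.2, 232.3])]
brush_pot [([365.0, 188.0], 0.61, [749.2, 249.3])]
roller [([272.0, 290.0], 0.79, [787.6, -176.6])]
top [ 349.   -6. 1330.]
press [([188.0, 198.0], 0.59, [543.0, 172.5])]
lid [([182.0, 194.0], 0.55, [548.0, 185.8])]
lid_handle []
catch [([210.0, 232.0], 0.52, [443.8, 104.8]), ([189.0, 195.0], 0.29, [542.8, 166.5])]
catch_pin [([211.0, 232.0], 0.67, [440.3, 97.2])]
mat [([170.0, 286.0], 0.96, [299.6, 215.1]), ([325.0, 256.0], 0.75, [389.1, -215.9]), ([322.0, 192.0], 0.72, [573.2, -209.3])]
jar [([260.0, 106.0], 0.67, [820.7, -21.0])]
brush_pot [([177.0, 115.0], 0.84, [786.5, 220.1])]
roller [([300.0, 128.0], 0.74, [758.7, -139.4])]
1.0 [3.14146339e+00 8.94595089e-06 2.86081629e+00]
```

View pics/top0.png

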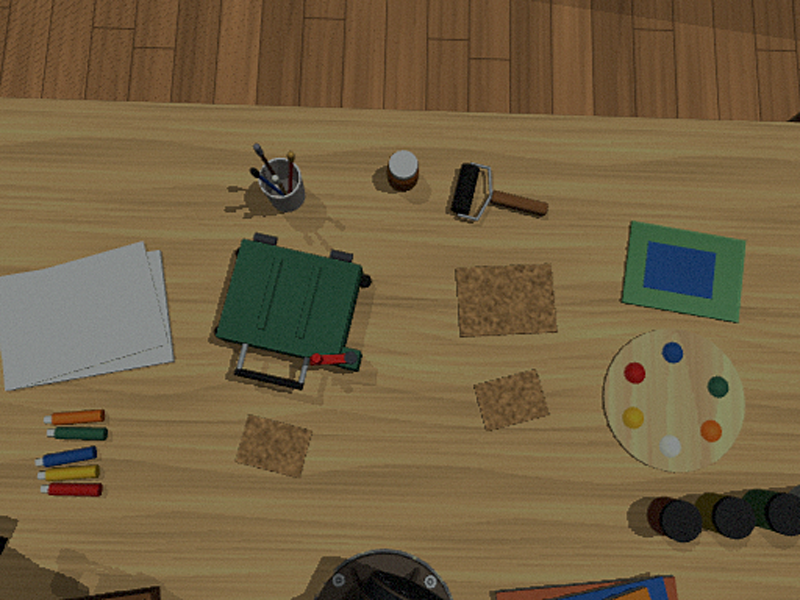

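View pics/scene0.png

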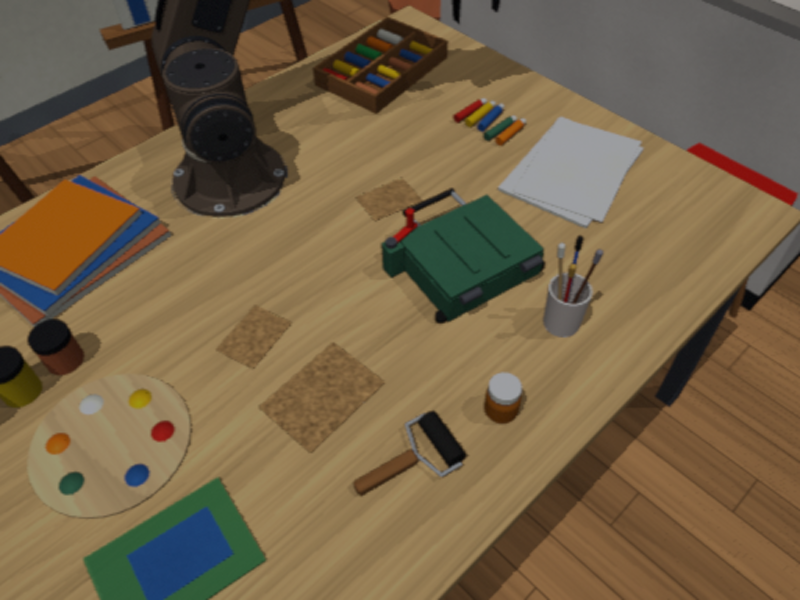

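Three cork pieces appear in the top view (800-px picture): (505,300), (512,400) and (274,445). The one at (505,300) is clearly the largest, so it is the mat. The press's front and handle face the robot, and the red catch is at the right front (325,358). Next I fit the poses and confirm the mat in a crop.

Run:
```python
from h import *
c=read_camera("top"); c["R"]=np.array(c["R"]); f=c["frame"]
# lid top corners (800 px picture) -> world at z=74
k=512/800
P=np.array([atz(c,(u*k,v*k),74)[:2] for u,v in [(240,240),(362,265),(346,357),(217,338)]]); print(P)
M=np.array([[90,108],[90,-108],[-90,-108],[-90,108]],float)
pm,mm=P.mean(0),M.mean(0); H=(M-mm).T@(P-pm); a=np.arctan2(H[0,1]-H[1,0],H[0,0]+H[1,1])
print("press",pm,"yaw",np.degrees(a))
hsv=cv2.cvtColor(f,cv2.COLOR_BGR2HSV); 
L=cv2.cvtColor(f,cv2.COLOR_BGR2LAB).astype(int)
roi=f[160:225,280:365]; g=cv2.GaussianBlur(roi,(5,5),0)
print(hsv[192,315:330:5],hsv[192,283:290:3])
m=(cv2.blur(hsv[...,2],(3,3))<np.mean([cv2.blur(hsv[...,2],(5,5))[192,323],cv2.blur(hsv[...,2],(5,5))[192,284]])).astype(np.uint8)
mk=np.zeros_like(m); mk[160:222,285:362]=m[160:222,285:362]; mk=cv2.morphologyEx(mk,cv2.MORPH_CLOSE,np.ones((5,5)))
ct=max(cv2.findContours(mk,0,2)[0],key=cv2.contourArea)
W=np.array([atz(c,p[0],5)[:2] for p in ct],np.float32); print("mat",cv2.minAreaRect(W))
cr=np.hstack([cv2.resize(f[130:270,130:250],(400,466),interpolation=2),cv2.resize(cv2.drawContours(f.copy(),[ct],-1,(0,0,255),1)[150:290,275:385],(366,466),interpolation=2)])
cv2.imwrite("pics/crop.png",cr)
```

```text
[[658.4 270.4]
 [619.   52.8]
 [455.6  74.9]
 [483.1 298.8]]
press [554.025 174.225] yaw -8.563345062357765
[[ 16 132 106]
 [ 17 138 111]
 [ 17 124 127]] [[ 17 126 121]
 [ 18 117 124]
 [ 17 118 127]]
mat ((575.216552734375, -211.22018432617188), (134.03701782226562, 185.04222106933594), 4.371904373168945)
```

View pics/crop.png

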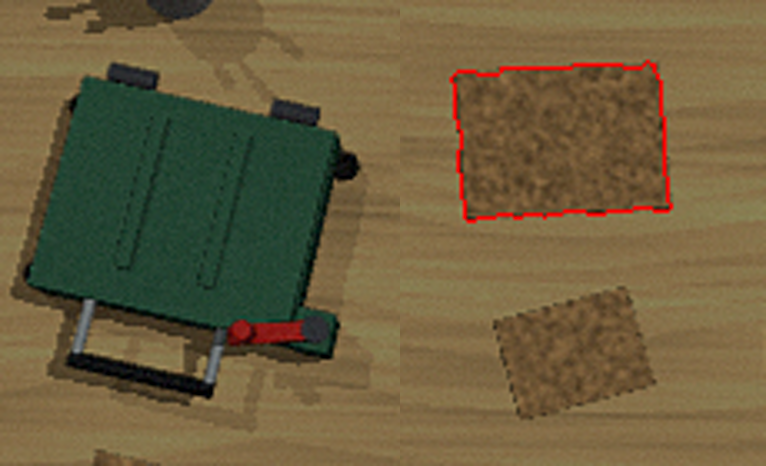

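The crop confirms it: the right cork piece (outlined, about 130×180) is the mat; the other one is smaller. The press yaw is about -13° and the catch sits at the right front. I'm moving to hover for a closer wrist view.

Call:
jog_arm(
  targets=[
    {"slide": [25,-35,40],"turn": [0,0,1],"claw": 0},
    {"slide": [35,-45,25],"turn": [0,0,1],"claw": 0},
    {"slide": [35,-45,25],"turn": [0,0,1],"claw": 0},
    {"slide": [35,-45,20],"turn": [0,0,0],"claw": 0},
    {"slide": [35,-45,20],"turn": [0,0,0],"claw": 0},
  ],
)

```text
t: 1.68
eef_pos: [339.0, 384.0, 345.6]
tcp_rot: [3.141, 0.0, 2.913]
ft_force: [0.3, 0.5, -1.0]
opening: 0.532
grip_force: 0.0
```

Call:
jog_arm(
  targets=[
    {"slide": [35,-45,10],"turn": [0,0,0],"claw": 0},
    {"slide": [35,-45,0],"turn": [0,0,0],"claw": 0},
    {"slide": [35,-45,0],"turn": [0,0,0],"claw": 0},
    {"slide": [35,-45,0],"turn": [0,0,0],"claw": 0},
    {"slide": [20,-45,0],"turn": [0,0,0],"claw": 0},
  ],
)

```text
t: 2.3
eef_pos: [499.4, 158.8, 354.5]
tcp_rot: [3.142, 0.0, 2.913]
ft_force: [0.8, 0.1, -0.3]
opening: 0.029
grip_force: 0.0
```

Run:
```python
from h import *
c=read_camera("wrist"); c["R"]=np.array(c["R"]); print(state()["eef_pos"],state()["tcp_rot"],state()["t"])
for q in ("lid","lid_handle","catch","catch_pin"):
    print(q,[(np.round(d["xy"]).tolist(),round(d["conf"],2),atz(c,d["xy"],{"lid":74,"lid_handle":67,"catch":80,"catch_pin":125}[q])[:2].tolist()) for d in look_for(q,"wrist")[:3]])
f=c["frame"].copy()
a=np.radians(-13);Rz=np.array([[np.cos(a),-np.sin(a)],[np.sin(a),np.cos(a)]])
for m in [[90,108,74],[90,-108,74],[-90,-108,74],[-90,108,74],[-140,60,67],[-140,-60,67],[-75,-130,84]]:
    X=np.r_[Rz@m[:2]+[553,174],m[2]]; p=proj(c,X); cv2.circle(f,tuple(int(v) for v in p),3,(0,255,255),1)
cv2.imwrite("pics/w1.png",cv2.resize(f,(800,600),interpolation=2))
```

```text
[500.81708145 154.88618012 354.32809224] [-3.13997116e+00  7.30063624e-04  2.91080702e+00] 2.35
lid [([290.0, 171.0], 0.91, [534.2, 188.0])]
lid_handle [([291.0, 170.0], 0.74, [535.5, 190.0])]
catch []
catch_pin [([213.0, 127.0], 0.89, [448.2, 108.5])]
```

View pics/w1.png

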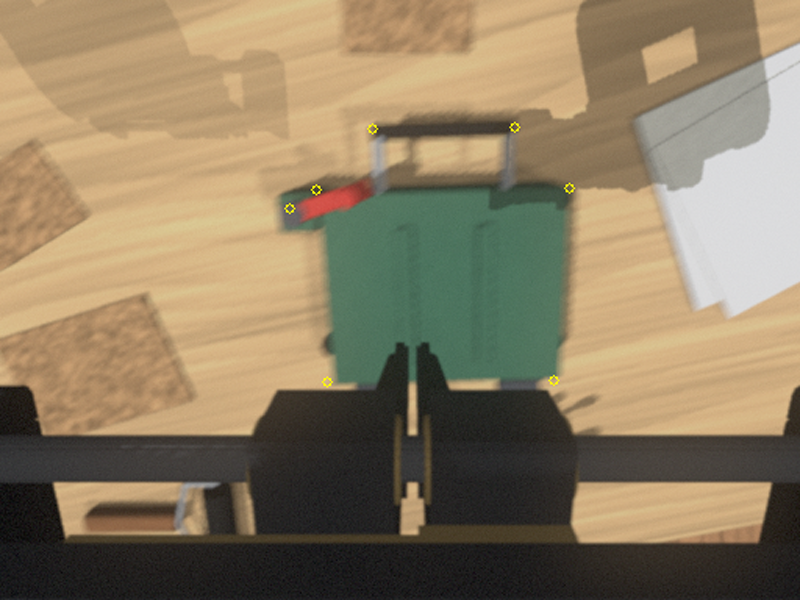

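The wrist picture shows the press with its handle at the top (375–515,128) and the catch at (340,200). The first overlay is about right, but the arm was still moving, so I'm taking a still shot and fitting it.

Run:
```python
from h import *
from scipy.optimize import least_squares
c=read_camera("wrist"); c=read_camera("wrist"); c["R"]=np.array(c["R"]); f=c["frame"].copy()
print([np.round(d["xy"]).tolist()+atz(c,d["xy"],115)[:2].tolist() for d in look_for("catch_pin","wrist")[:2]])
hsv=cv2.cvtColor(f,cv2.COLOR_BGR2HSV)
g=cv2.inRange(hsv,(65,70,25),(95,255,255))
def line(pts): return cv2.fitLine(np.array(pts,np.float32),cv2.DIST_HUBER,0,.01,.01).ravel()
# lid edges: left/right by rows, (right edge of picture = press left)
L,Rr=[],[]
for v in range(135,225,3):
    u=np.flatnonzero(g[v,180:400])+180
    if len(u): L.append((u[-1]+.5,v)); Rr.append((u[0]-.5,v))
F=[(u,np.flatnonzero(g[100:200,u])[0]+99.5) for u in range(262,355,3) if g[100:200,u].any()]
B=[(u,np.flatnonzero(g[200:260,u])[-1]+200.5) for u in list(range(220,240,3))+list(range(300,350,3)) if g[200:260,u].any()]
ls=[line(x) for x in (L,Rr,F,B)]
for l in ls: print(l.round(2))
def X(a,b):
    A=np.array([[a[0],-b[0]],[a[1],-b[1]]]); s=np.linalg.solve(A,b[2:]-a[2:]); return a[2:]+s[0]*a[:2]
K=[X(ls[0],ls[2]),X(ls[1],ls[2]),X(ls[0],ls[3]),X(ls[1],ls[3])]
print(np.round(K,1), [atz(c,k,74)[:2] for k in K])
for k in K: cv2.circle(f,tuple(int(v) for v in k),3,(255,0,255),1)
# handle bar: dark blob
r=f[60:105,215:350].max(2); 
b=cv2.inRange(hsv[...,2],0,70); b[:70]=0;b[95:]=0;b[:,:225]=0;b[:,340:]=0
n,lab,st,ce=cv2.connectedComponentsWithStats(b); i=1+st[1:,4].argmax(); print(st[i],ce[i],atz(c,ce[i],67))
pts=np.argwhere(lab==i)[:,::-1]; W=np.array([atz(c,p,67)[:2] for p in pts],np.float32); print(cv2.minAreaRect(W))
cv2.imwrite("pics/w2.png",cv2.resize(f[50:270,150:400],(800,600),interpolation=2))
```

```text
[[208.0, 130.0, 449.3, 103.1]]
[ 5.000e-02 -1.000e+00  3.611e+02  1.767e+02]
[5.0000e-02 1.0000e+00 2.1262e+02 1.8379e+02]
[9.9000e-01 1.3000e-01 3.1064e+02 1.2544e+02]
[ 1.000e+00 -2.000e-02  2.768e+02  2.425e+02]
[[363.5 132.1]
 [209.1 112.6]
 [357.7 240.6]
 [215.6 243.9]] [array([502.6, 298.6]), array([430.5, 102.4]), array([659.6, 267.1]), array([616.9,  60.2])]
[244  77  86  11 478] [291.89121339  81.89748954] [417.3 218.2  67. ]
((415.68231201171875, 211.28298950195312), (111.93206024169922, 11.243895530700684), 78.86601257324219)
```

View pics/w2.png

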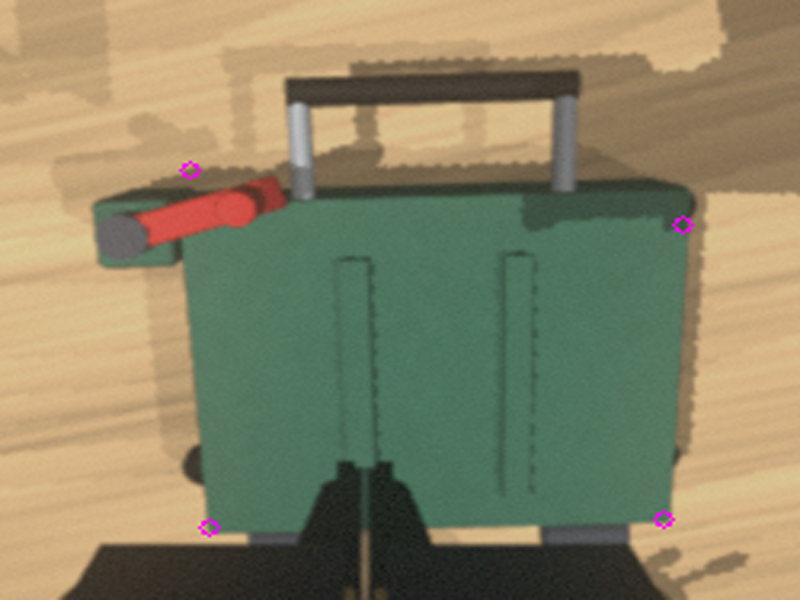

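The still crop shows clear corners: lid (183,199), (690,192), (670,523) and (205,531); bar ends (287,89) and (579,86); pivot (122,235); pin top (235,210). I'm fitting the press pose from these.

Run:
```python
from h import *
from scipy.optimize import least_squares
c=read_camera("wrist"); c["R"]=np.array(c["R"])
px=np.array([(183,199),(690,192),(670,523),(205,531),(287,89),(579,86),(122,235)])/[3.2,600/220]+[150,50]
M=np.array([[-90,-108,74],[-90,108,74],[90,108,74],[90,-108,74],[-140,-60,67],[-140,60,67],[-75,-130,84.5]])
def w(p,m):
    a=p[2]; R=np.array([[np.cos(a),-np.sin(a)],[np.sin(a),np.cos(a)]]); return np.r_[R@m[:2]+p[:2],m[2]]
r=least_squares(lambda p:np.concatenate([proj(c,w(p,m))-q for m,q in zip(M,px)]),[553,174,-.2],loss="soft_l1",x_scale=[10,10,.1])
p=r.x; print(p.round(3),np.degrees(p[2]),(np.concatenate([proj(c,w(p,m))-q for m,q in zip(M,px)])).reshape(-1,2).round(1).tolist())
pin=atz(c,(150+235/3.2,50+210*220/600),125)[:2]; piv=w(p,[-75,-130,0])[:2]; v=pin-piv
print("pin",pin,"piv",piv,"r",np.hypot(*v),"theta",np.arctan2(v[1],v[0])-p[2]-np.pi/2)
for n,m in dict(handle=[-140,0,67],hinge=[90,0,60]).items(): print(n,w(p,m))
b=p[2]+np.pi/2
for th in (0.1,.4,.7,1,1.3,1.5,1.6):
    u=np.array([np.cos(b+th),np.sin(b+th)]); t=np.array([-u[1],u[0]]); print(th,(piv+55*u-20*t).round(1),(piv+55*u).round(1))
print(state()["eef_pos"],state()["tcp_rot"],state()["ft_force"])
```

```text
[ 5.52769e+02  1.81602e+02 -2.05000e-01] -11.742318964538535 [[-1.8, 0.1], [1.1, -1.0], [-0.4, 0.7], [-0.1, 0.8], [0.3, 0.6], [0.1, -0.4], [0.1, -0.5]]
pin [449.5 123.5] piv [452.8823569   69.58589553] r 54.020098104215485 theta 0.2675960463655307
handle [415.69899214 210.09353726  67.        ]
hinge [640.88572781 163.28612247  60.        ]
0.1 [478.5 122.2] [458.6 124.3]
0.4 [461.8 127.4] [442.2 123.5]
0.7 [444.4 127.5] [426.8 118. ]
1 [427.6 122.4] [413.6 108.1]
1.3 [413.1 112.6] [404.   94.8]
1.5 [405.4 103.8] [400.   84.6]
1.6 [402.2  98.9] [398.7  79.2]
[497.75050504 161.5167457  354.80053436] [3.14129881e+00 1.83845886e-04 2.91475942e+00] [0.13962625 0.28290913 0.10212359]
```

Call:
jog_arm(
  targets=[
    {"slide": [-18,-36.5,-20],"claw": 0},
    {"slide": [0,0,-60],"claw": 0},
    {"slide": [0,0,-60],"claw": 0},
    {"slide": [0,0,-60],"claw": 0},
    {"slide": [0,0,-40],"claw": 0},
  ],
)

```text
validation failed for argument at $.ta...
```

Call:
jog_arm(
  targets=[
    {"slide": [0,0,-22],"claw": 0},
    {"slide": [0,0,0],"claw": 0},
  ],
)

```text
validation failed for argument at $.ta...
```

Call:
jog_arm(
  targets=[
    {"slide": [-10,2,0],"claw": 0},
    {"slide": [-10,1,0],"claw": 0},
    {"slide": [-10,1,0],"claw": 0},
    {"slide": [-10,-1,0],"claw": 0},
  ],
)

```text
validation failed for argument at $.ta...
```

Call:
jog_arm(
  targets=[
    {"turn": [0,0,0],"slide": [-18,-36.5,-20],"claw": 0},
    {"turn": [0,0,0],"slide": [0,0,-60],"claw": 0},
    {"turn": [0,0,0],"slide": [0,0,-60],"claw": 0},
    {"turn": [0,0,0],"slide": [0,0,-60],"claw": 0},
    {"turn": [0,0,0],"slide": [0,0,-40],"claw": 0},
  ],
)

```text
t: 3.38
eef_pos: [479.3, 124.7, 112.6]
tcp_rot: [-3.141, -0.001, 2.914]
ft_force: [0.5, 0.0, -0.1]
opening: 0.002
grip_force: 0.0
```

Call:
jog_arm(
  targets=[
    {"turn": [0,0,0],"slide": [0,0,-22],"claw": 0},
    {"turn": [0,0,0],"slide": [0,0,0],"claw": 0},
  ],
)

```text
t: 3.62
eef_pos: [479.4, 124.6, 91.6]
tcp_rot: [-3.141, -0.003, 2.914]
ft_force: [-0.3, 1.4, 0.8]
opening: 0.007
grip_force: 0.0
```

Call:
jog_arm(
  targets=[
    {"turn": [0,0,0],"slide": [-10,2,0],"claw": 0},
    {"turn": [0,0,0],"slide": [-10,1,0],"claw": 0},
    {"turn": [0,0,0],"slide": [-10,1,0],"claw": 0},
    {"turn": [0,0,0],"slide": [-10,-1,0],"claw": 0},
  ],
)

```text
t: 4.12
eef_pos: [439.6, 127.2, 93.1]
tcp_rot: [3.141, 0.001, 2.913]
ft_force: [1.9, 1.1, 1.2]
opening: 0.004
grip_force: 0.5
```

Call:
jog_arm(
  targets=[
    {"turn": [0,0,0],"slide": [-12,-4.5,0],"claw": 0},
    {"turn": [0,0,0],"slide": [-8,-5,0],"claw": 0},
    {"turn": [0,0,0],"slide": [-7,-5,0],"claw": 0},
    {"turn": [0,0,0],"slide": [-5,-5,0],"claw": 0},
    {"turn": [0,0,0],"slide": [-5,-8,0],"claw": 0},
  ],
)

```text
t: 4.75
eef_pos: [403.0, 99.1, 92.6]
tcp_rot: [3.141, 0.0, 2.913]
ft_force: [1.8, 0.9, 0.4]
opening: 0.003
grip_force: 0.6
```

Call:
jog_arm(
  targets=[
    {"turn": [0,0,0],"slide": [-1,-5,0],"claw": 0},
    {"turn": [0,0,0],"slide": [0,0,0],"claw": 0},
  ],
)

```text
t: 5.0
eef_pos: [402.1, 94.1, 92.6]
tcp_rot: [-3.142, -0.0, 2.912]
ft_force: [-0.3, -0.2, 0.2]
opening: 0.005
grip_force: 0.0
```

Run:
```python
from h import *
for n in ("wrist","top","scene"):
    c=read_camera(n); c["R"]=np.array(c["R"]); 
    for d in look_for("catch_pin",n)[:2]:
        X=atz(c,d["xy"],115)[:2]; v=X-[452.9,69.6]; print(n,d["conf"],X,np.hypot(*v),np.arctan2(v[1],v[0])+.205-np.pi/2)
```

```text
wrist 0.65 [384.2  84.6] 70.31848974487434 1.5608293538290332
scene 0.76 [440.4  41.7] 30.57220960284028 -3.3578060144533333
scene 0.48 [777.8 171.8] 340.5948472892683 -1.0610373582565162
```

The catch is at about 1.56 rad. Next I go up, turn the tool 88.6° and move to the handle.

Call:
jog_arm(
  targets=[
    {"turn": [0,0,0],"slide": [3,10,50],"claw": 42},
    {"turn": [0,0,-10],"slide": [2,20,50],"claw": 42},
    {"turn": [0,0,-10],"slide": [2,20,0],"claw": 42},
    {"turn": [0,0,-10],"slide": [2,20,0],"claw": 42},
    {"turn": [0,0,-10],"slide": [2,20,0],"claw": 42},
  ],
)

```text
t: 5.92
eef_pos: [413.1, 185.3, 192.8]
tcp_rot: [3.141, 0.0, 2.209]
ft_force: [-0.6, 1.0, 1.2]
opening: 0.409
grip_force: 0.0
```

Call:
jog_arm(
  targets=[
    {"turn": [0,0,-10],"slide": [2,20,0],"claw": 42},
    {"turn": [0,0,-10],"slide": [1,6,0],"claw": 42},
    {"turn": [0,0,-10],"slide": [0,0,0],"claw": 42},
    {"turn": [0,0,-10],"slide": [0,0,0],"claw": 42},
    {"turn": [0,0,-8.6],"slide": [0,0,0],"claw": 42},
  ],
)

```text
t: 6.55
eef_pos: [416.1, 210.7, 192.6]
tcp_rot: [-3.142, 0.0, 1.362]
ft_force: [0.6, 0.0, 0.1]
opening: 0.421
grip_force: 0.0
```

Run:
```python
from h import *
c=read_camera("wrist");c=read_camera("wrist"); c["R"]=np.array(c["R"]); f=c["frame"].copy()
for d in look_for("catch_pin","wrist")[:2]:
        X=atz(c,d["xy"],115)[:2]; v=X-[452.9,69.6]; print(d["conf"],X,np.hypot(*v),np.arctan2(v[1],v[0])+.205-np.pi/2)
print([atz(c,d["xy"],67) for d in look_for("lid_handle","wrist")[:2]])
a=-.205;Rz=np.array([[np.cos(a),-np.sin(a)],[np.sin(a),np.cos(a)]])
for m in [[-140,60,67],[-140,-60,67],[-140,0,67]]:
    p=proj(c,np.r_[Rz@m[:2]+[552.8,181.6],m[2]]); cv2.circle(f,tuple(int(v) for v in p),3,(0,255,255),1)
cv2.imwrite("pics/w3.png",cv2.resize(f,(800,600),interpolation=2))
s=state(); print(s["eef_pos"],s["tcp_rot"],s["joints"],s["opening"],s["t"])
```

```text
0.73 [407.8  97.4] 52.9797130985059 1.2233994129074923
0.64 [532.3 216.8] 167.2489162894636 -0.28967029079582773
[array([553.5, 201.7,  67. ])]
[416.12091359 210.60233756 192.61004368] [-3.14157434e+00  1.18691563e-04  1.37051510e+00] [ 3.26801775e-01  2.95507096e-01  1.96091757e+00 -1.20625249e-04
  8.85243517e-01  5.27159371e-01] 0.4169319742022941 6.75
```

View pics/w3.png

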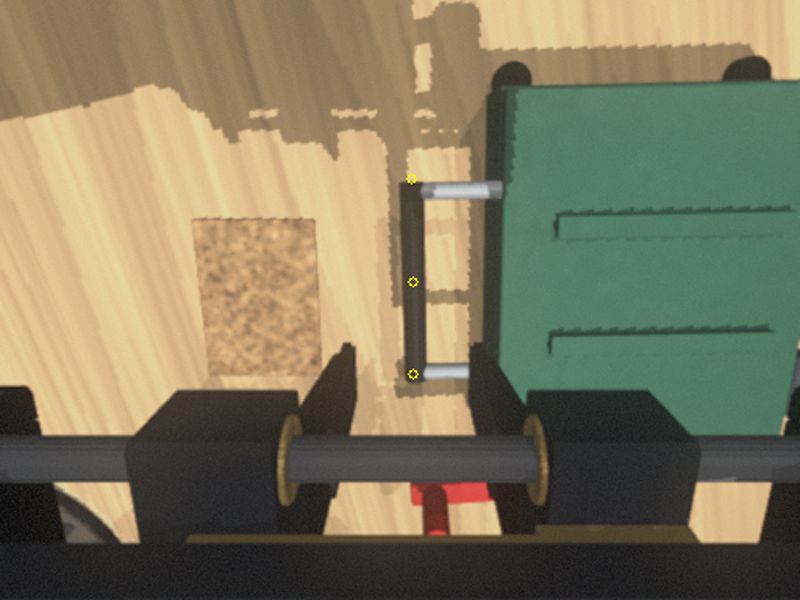

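The view shows the handle bar between the open fingers (column 413), with the catch bar swung out at (450,492). Descending to grip.

Call:
jog_arm(
  targets=[
    {"turn": [0,0,0],"slide": [0,0,-50],"claw": 42},
    {"turn": [0,0,0],"slide": [0,0,-50],"claw": 42},
    {"turn": [0,0,0],"slide": [0,0,-30],"claw": 42},
    {"turn": [0,0,0],"slide": [0,0,-13],"claw": 42},
    {"turn": [0,0,0],"slide": [0,0,0],"claw": 42},
  ],
)

```text
t: 7.38
eef_pos: [416.2, 210.6, 49.5]
tcp_rot: [-3.141, 0.0, 1.368]
ft_force: [-0.1, 0.3, -0.0]
opening: 0.42
grip_force: 0.0
```

Call:
jog_arm(
  targets=[
    {"turn": [0,0,0],"slide": [0,0,0],"claw": 5},
    {"turn": [0,0,0],"slide": [0,0,0],"claw": 5},
    {"turn": [0,0,0],"slide": [0,0,0],"claw": 5},
    {"turn": [0,0,0],"slide": [0,0,0],"claw": 5},
  ],
)

```text
t: 7.88
eef_pos: [416.9, 210.6, 50.2]
tcp_rot: [3.14, -0.001, 1.367]
ft_force: [2.5, -2.3, 5.4]
opening: 0.138
grip_force: 30.0
```

Run:
```python
import numpy as np
h=np.array([640.9,163.3,60]); a=-.205; ex=np.array([np.cos(a),np.sin(a)])
p0=np.arctan2(7,230); P=[]
for th in list(np.arange(0,1.76,.125)):
    r=np.hypot(230,0); q=th+p0; P.append(np.r_[h[:2]-ex*230*np.cos(q),60+230*np.sin(q)])
P=np.array(P); print(np.diff(P,axis=0).round(1)); print(P[-1])
```

```text
[[ 2.6 -0.5 28.6]
 [ 6.1 -1.3 28.1]
 [ 9.5 -2.  27.1]
 [12.7 -2.6 25.6]
 [15.7 -3.3 23.8]
 [18.5 -3.8 21.6]
 [21.  -4.4 19.1]
 [23.2 -4.8 16.3]
 [25.  -5.2 13.2]
 [26.4 -5.5  9.9]
 [27.4 -5.7  6.5]
 [28.  -5.8  3. ]
 [28.1 -5.8 -0.6]
 [27.8 -5.8 -4.2]]
[687.76014257 153.55680087 284.96487972]
```

Call:
jog_arm(
  targets=[
    {"turn": [0,0,0],"slide": [1,0,14],"claw": 5},
    {"turn": [0,0,0],"slide": [1.6,-0.5,14.6],"claw": 5},
    {"turn": [0,0,0],"slide": [6.1,-1.3,28],"claw": 5},
    {"turn": [0,0,0],"slide": [9.5,-2,27],"claw": 5},
  ],
)

```text
t: 8.38
eef_pos: [433.8, 207.0, 133.6]
tcp_rot: [-3.14, -0.0, 1.367]
ft_force: [6.8, 3.0, -10.5]
opening: 0.138
grip_force: 30.0
```

Call:
jog_arm(
  targets=[
    {"turn": [0,0,0],"slide": [12.7,-2.6,25.6],"claw": 5},
    {"turn": [0,0,0],"slide": [15.7,-3.3,23.8],"claw": 5},
    {"turn": [0,0,0],"slide": [18.5,-3.8,21.6],"claw": 5},
  ],
)

```text
t: 8.75
eef_pos: [477.4, 198.2, 204.8]
tcp_rot: [-3.132, 0.0, 1.367]
ft_force: [-16.0, 11.8, 7.4]
opening: 0.138
grip_force: 30.0
```

Call:
jog_arm(
  targets=[
    {"turn": [0,0,0],"slide": [10.5,-2.2,9.6],"claw": 5},
    {"turn": [0,0,0],"slide": [10.5,-2.2,9.5],"claw": 5},
    {"turn": [0,0,0],"slide": [11.6,-2.4,8.2],"claw": 5},
  ],
)

```text
t: 9.12
eef_pos: [508.9, 191.8, 233.6]
tcp_rot: [-3.132, -0.0, 1.367]
ft_force: [-30.6, 8.5, 31.4]
opening: 0.137
grip_force: 30.0
```

Call:
jog_arm(
  targets=[
    {"turn": [0,0,0],"slide": [11.6,-2.4,8.1],"claw": 5},
    {"turn": [0,0,0],"slide": [12.5,-2.6,6.6],"claw": 5},
    {"turn": [0,0,0],"slide": [0,0,0],"claw": 5},
  ],
)

```text
t: 9.5
eef_pos: [536.8, 186.4, 250.3]
tcp_rot: [3.142, -0.003, 1.367]
ft_force: [-18.8, 3.8, 37.9]
opening: 0.139
grip_force: 30.0
```

Call:
jog_arm(
  targets=[
    {"turn": [0,0,0],"slide": [-2,0.4,4],"claw": 5},
    {"turn": [0,0,0],"slide": [0,0,0],"claw": 5},
  ],
)

```text
t: 9.75
eef_pos: [536.2, 186.4, 250.4]
tcp_rot: [3.141, -0.002, 1.367]
ft_force: [3.1, 4.2, 1.0]
opening: 0.139
grip_force: 30.0
```

Run:
```python
from h import *
s=state(); print({k:np.round(s[k],3) for k in s})
c=read_camera("scene"); f=c["frame"]; cv2.imwrite("pics/s2.png",cv2.resize(f[60:260,180:440],(780,600),interpolation=2))
```

```text
{'t': np.float64(9.75), 'joints': array([2.180e-01, 3.730e-01, 1.657e+00, 1.000e-03, 1.110e+00, 4.210e-01]), 'qvel': array([-0.001,  0.002, -0.002,  0.002,  0.006,  0.   ]), 'tau': array([ -2.244, -53.955, -24.362,  -0.9  ,   0.781,   0.125]), 'eef_pos': array([536.246, 186.368, 250.392]), 'tcp_rot': array([ 3.141e+00, -2.000e-03,  1.367e+00]), 'ft_force': array([3.149, 4.173, 1.023]), 'moment': array([ 0.786, -0.304,  0.133]), 'grip_force': np.float64(30.027), 'opening': np.float64(0.139)}
```

View pics/s2.png

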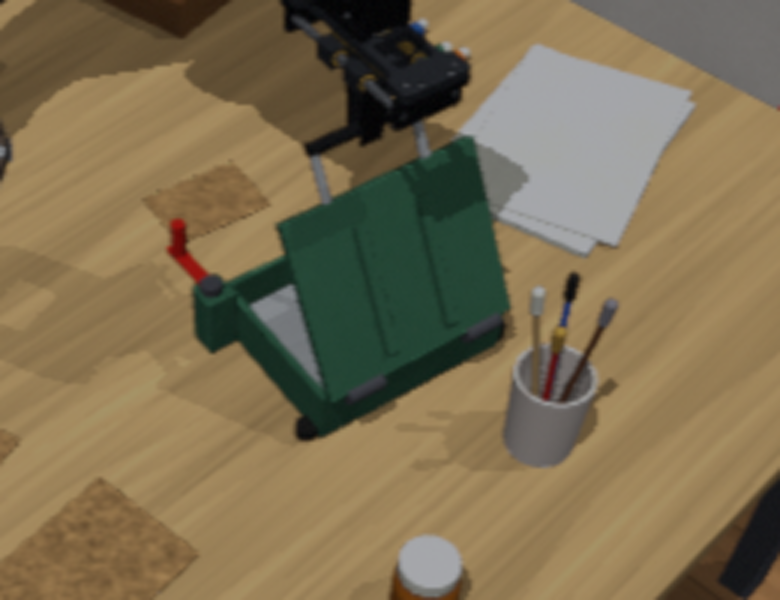

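The lid is at about 60° with the bar gripped. The red catch is well out, with the pin at (178,235). The force is back near zero, so I continue the arc in smaller steps.

Call:
jog_arm(
  targets=[
    {"turn": [0,0,0],"slide": [14.5,-3,7.2],"claw": 5},
    {"turn": [0,0,0],"slide": [14.7,-3,6],"claw": 5},
    {"turn": [0,0,0],"slide": [0,0,0],"claw": 5},
  ],
)

```text
t: 10.18
eef_pos: [565.7, 180.2, 264.4]
tcp_rot: [3.141, -0.002, 1.367]
ft_force: [-0.2, 3.1, 8.7]
opening: 0.138
grip_force: 30.1
```

Call:
jog_arm(
  targets=[
    {"turn": [0,0,0],"slide": [15,-3.1,5],"claw": 5},
    {"turn": [0,0,0],"slide": [15.4,-3.2,4],"claw": 5},
    {"turn": [0,0,0],"slide": [0,0,0],"claw": 5},
  ],
)

```text
t: 10.55
eef_pos: [596.3, 173.7, 273.4]
tcp_rot: [3.14, -0.001, 1.367]
ft_force: [0.3, 2.2, 8.4]
opening: 0.141
grip_force: 30.0
```

Call:
jog_arm(
  targets=[
    {"turn": [0,0,0],"slide": [15.6,-3.2,3.5],"claw": 5},
    {"turn": [0,0,0],"slide": [15.7,-3.3,1.7],"claw": 5},
    {"turn": [0,0,0],"slide": [15.8,-3.3,0.5],"claw": 5},
    {"turn": [0,0,0],"slide": [0,0,0],"claw": 5},
  ],
)

```text
t: 11.05
eef_pos: [643.6, 163.6, 278.4]
tcp_rot: [3.141, -0.001, 1.367]
ft_force: [2.5, 1.5, 2.8]
opening: 0.137
grip_force: 30.0
```

Call:
jog_arm(
  targets=[
    {"turn": [0,0,0],"slide": [15.8,-3.3,-0.5],"claw": 5},
    {"turn": [0,0,0],"slide": [15.7,-3.3,-1.5],"claw": 5},
    {"turn": [0,0,0],"slide": [17.7,-3.7,-3.2],"claw": 5},
    {"turn": [0,0,0],"slide": [0,0,0],"claw": 5},
  ],
)

```text
t: 11.55
eef_pos: [692.8, 153.2, 272.6]
tcp_rot: [3.141, -0.0, 1.367]
ft_force: [4.6, 2.4, 0.4]
opening: 0.139
grip_force: 30.1
```

The lid is at about 1.77 rad. Releasing and retreating upwards, then looking into the tray.

Call:
jog_arm(
  targets=[
    {"turn": [0,0,0],"slide": [0,0,0],"claw": 35},
    {"turn": [0,0,0],"slide": [0,0,0],"claw": 35},
    {"turn": [0,0,0],"slide": [0,0,20],"claw": 35},
    {"turn": [0,0,0],"slide": [0,0,40],"claw": 35},
    {"turn": [0,0,0],"slide": [-20,0,30],"claw": 35},
  ],
)

```text
t: 12.18
eef_pos: [671.8, 153.1, 363.8]
tcp_rot: [-3.142, 0.0, 1.366]
ft_force: [0.1, 0.1, 0.1]
opening: 0.355
grip_force: 0.0
```

Call:
jog_arm(
  targets=[
    {"turn": [0,0,0],"slide": [-50,-10,0],"claw": 35},
    {"turn": [0,0,0],"slide": [-50,-10,0],"claw": 35},
    {"turn": [0,0,0],"slide": [-50,-10,0],"claw": 35},
    {"turn": [0,0,0],"slide": [0,0,0],"claw": 35},
    {"turn": [0,0,0],"slide": [0,0,0],"claw": 35},
  ],
)

```text
t: 12.8
eef_pos: [522.0, 123.3, 363.4]
tcp_rot: [3.141, -0.0, 1.367]
ft_force: [0.1, 0.8, 0.2]
opening: 0.351
grip_force: 0.0
```

Run:
```python
from h import *
s=state(); print(s["eef_pos"],s["t"])
c=read_camera("wrist"); c["R"]=np.array(c["R"]); f=c["frame"].copy()
for d in look_for("block","wrist")[:3]: print("w",np.round(d["xy"]),d["conf"],atz(c,d["xy"],48))
ims=[f]
t=read_camera("top"); t["R"]=np.array(t["R"]); ims.append(t["frame"])
for d in look_for("block","top")[:3]: print("t",np.round(d["xy"]),d["conf"],atz(t,d["xy"],48))
for n,cc in (("w",c),("t",t)):
    h=cv2.cvtColor(cc["frame"],cv2.COLOR_BGR2HSV); b=cv2.inRange(h,(98,110,30),(125,255,255))
    for ct in cv2.findContours(b,0,2)[0]:
        if cv2.contourArea(ct)>60:
            W=np.array([atz(cc,p[0],48)[:2] for p in ct],np.float32); print(n,cv2.contourArea(ct),ct.mean((0,1)).round(),cv2.minAreaRect(W))
cv2.imwrite("pics/w4.png",np.hstack([cv2.resize(f,(480,360)),cv2.resize(t["frame"][110:250,120:250],(320,360),interpolation=2)]))
```

```text
[522.02310528 123.26670862 363.38828118] 12.8
w [277.  91.] 0.74 [555.3 196.8  48. ]
w 1866.5 [277.  92.] ((553.6229858398438, 194.05499267578125), (77.91801452636719, 47.97590255737305), 68.916259765625)
t 315.0 [400. 377.] ((80.52587127685547, -384.4711608886719), (34.90389633178711, 182.94677734375), 0.9588395357131958)
t 208.0 [ 44. 292.] ((277.601318359375, 541.0797119140625), (19.67215919494629, 87.93873596191406), 12.387641906738281)
t 110.0 [429. 225.] ((480.1236267089844, -504.52447509765625), (32.701499938964844, 34.96712875366211), 44.01782989501953)
t 1233.0 [435. 171.] ((632.6051025390625, -524.3760986328125), (125.9732894897461, 87.13180541992188), 81.4946060180664)
```

View pics/w4.png

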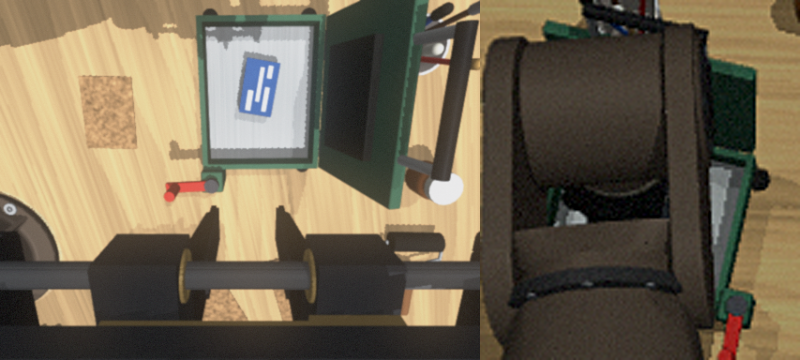

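The wrist picture shows the block in the tray at (260,86) in the left half. The lid leans back and the catch pin is out at (170,192). Closing across the block's length keeps the gripper body clear of the lid, so I turn +80.6°, move over the block and look once more.

Call:
jog_arm(
  targets=[
    {"turn": [0,0,10.2],"slide": [6,14,0],"claw": 100},
    {"turn": [0,0,10.2],"slide": [6,14,0],"claw": 100},
    {"turn": [0,0,10.2],"slide": [6,14,-20],"claw": 100},
    {"turn": [0,0,10],"slide": [6,14,-20],"claw": 100},
    {"turn": [0,0,10],"slide": [7.6,14.7,-20],"claw": 100},
  ],
)

```text
t: 13.62
eef_pos: [554.1, 194.5, 301.8]
tcp_rot: [-3.141, -0.0, 2.256]
ft_force: [0.1, -0.2, -0.3]
opening: 0.819
grip_force: 0.0
```

Call:
jog_arm(
  targets=[
    {"turn": [0,0,10],"slide": [0,0,-30],"claw": 100},
    {"turn": [0,0,10],"slide": [0,0,-40],"claw": 100},
    {"turn": [0,0,10],"slide": [0,0,-40],"claw": 100},
    {"turn": [0,0,0],"slide": [0,0,-30],"claw": 100},
    {"turn": [0,0,0],"slide": [0,0,0],"claw": 100},
  ],
)

```text
t: 14.25
eef_pos: [552.9, 193.8, 160.7]
tcp_rot: [-3.139, -0.004, 2.773]
ft_force: [0.2, 1.1, 1.1]
opening: 1.003
grip_force: 0.0
```

Run:
```python
from h import *
c=read_camera("wrist"); c=read_camera("wrist"); c["R"]=np.array(c["R"]); f=c["frame"].copy()
s=state(); print(s["eef_pos"],s["tcp_rot"],s["opening"],s["t"])
for d in look_for("block","wrist")[:3]: print("w",np.round(d["xy"]),d["conf"],atz(c,d["xy"],48))
h=cv2.cvtColor(f,cv2.COLOR_BGR2HSV); b=cv2.inRange(h,(98,110,30),(125,255,255)); b=cv2.morphologyEx(b,cv2.MORPH_CLOSE,np.ones((15,15)))
for ct in cv2.findContours(b,0,2)[0]:
    if cv2.contourArea(ct)>300:
        W=np.array([atz(c,p[0],48)[:2] for p in ct],np.float32); print(cv2.contourArea(ct),ct.mean((0,1)).round(),cv2.boundingRect(ct),cv2.minAreaRect(W)); cv2.drawContours(f,[ct],-1,(0,0,255),1)
cv2.imwrite("pics/w5.png",cv2.resize(f,(800,600)))
```

```text
[554.1148533  194.10752426 163.48344403] [3.14133834e+00 2.44137291e-04 2.77328065e+00] 1.0006963700467082 14.35
w [262. 180.] 0.91 [549.2 193.7  48. ]
w [257. 328.] 0.65 [692.9 133.   48. ]
4494.5 [264. 180.] (220, 158, 89, 53) ((554.0469360351562, 193.73196411132812), (78.43690490722656, 48.16780090332031), 68.96248626708984)
```

View pics/w5.png

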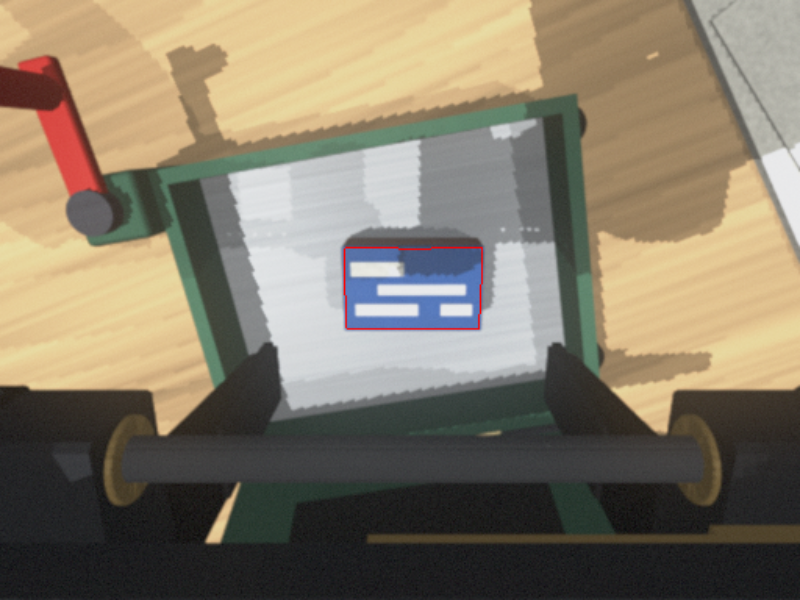

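The block is centred under the gripper with 0.5 mm agreement. Descending and gripping.

Call:
jog_arm(
  targets=[
    {"turn": [0,0,0],"slide": [0,0,-50],"claw": 100},
    {"turn": [0,0,0],"slide": [0,0,-40],"claw": 100},
    {"turn": [0,0,0],"slide": [0,0,-30],"claw": 100},
    {"turn": [0,0,0],"slide": [0,0,-20],"claw": 100},
    {"turn": [0,0,0],"slide": [0,0,0],"claw": 100},
  ],
)

```text
t: 15.02
eef_pos: [553.7, 194.0, 23.0]
tcp_rot: [-3.141, -0.0, 2.773]
ft_force: [-0.0, 0.1, -1.4]
opening: 1.0
grip_force: 0.0
```

Call:
jog_arm(
  targets=[
    {"turn": [0,0,0],"slide": [0,0,0],"claw": 70},
    {"turn": [0,0,0],"slide": [0,0,0],"claw": 70},
    {"turn": [0,0,0],"slide": [0,0,0],"claw": 70},
  ],
)

```text
t: 15.4
eef_pos: [554.1, 194.1, 24.3]
tcp_rot: [3.14, 0.002, 2.774]
ft_force: [-0.3, -0.3, 7.0]
opening: 0.84
grip_force: 30.0
```

Call:
jog_arm(
  targets=[
    {"turn": [0,0,0],"slide": [0,0,10],"claw": 70},
    {"turn": [0,0,0],"slide": [0,0,30],"claw": 70},
    {"turn": [0,0,0],"slide": [0,0,50],"claw": 70},
    {"turn": [0,0,0],"slide": [0,0,50],"claw": 70},
  ],
)

```text
t: 15.9
eef_pos: [553.2, 193.8, 165.0]
tcp_rot: [-3.142, -0.0, 2.773]
ft_force: [0.4, 0.4, -0.9]
opening: 0.839
grip_force: 30.0
```

Gripped at 79.7 mm and lifted. Now across to the mat.

Call:
jog_arm(
  targets=[
    {"turn": [0,0,0],"slide": [0,-30,0],"claw": 70},
    {"turn": [0,0,5],"slide": [0,-45,0],"claw": 70},
    {"turn": [0,0,5],"slide": [0,-45,0],"claw": 70},
    {"turn": [0,0,5],"slide": [0,-45,0],"claw": 70},
    {"turn": [0,0,5],"slide": [0,-45,0],"claw": 70},
  ],
)

```text
t: 16.52
eef_pos: [553.2, -17.5, 163.7]
tcp_rot: [3.142, 0.0, 3.126]
ft_force: [-0.1, 0.4, -1.2]
opening: 0.84
grip_force: 30.0
```

Call:
jog_arm(
  targets=[
    {"turn": [0,0,5.5],"slide": [6.4,-45,0],"claw": 70},
    {"turn": [0,0,0],"slide": [20,-45,0],"claw": 70},
    {"turn": [0,0,0],"slide": [30,-45,0],"claw": 70},
    {"turn": [0,0,0],"slide": [30,-40,0],"claw": 70},
    {"turn": [0,0,0],"slide": [10,-20,0],"claw": 70},
  ],
)

```text
t: 17.15
eef_pos: [650.7, -213.2, 163.2]
tcp_rot: [-3.141, 0.0, -3.066]
ft_force: [-0.8, 0.6, -2.1]
opening: 0.842
grip_force: 30.0
```

Run:
```python
from h import *
c=read_camera("wrist"); c=read_camera("wrist"); c["R"]=np.array(c["R"]); f=c["frame"].copy()
s=state(); print(s["eef_pos"],s["tcp_rot"],s["opening"],s["t"])
print([(np.round(d["xy"]),d["conf"],atz(c,d["xy"],5)) for d in look_for("mat","wrist")[:3]])
for yaw in (3.5,):
    a=np.radians(yaw);Rz=np.array([[np.cos(a),-np.sin(a)],[np.sin(a),np.cos(a)]])
    q=np.array([proj(c,np.r_[Rz@np.array(m)+[575.2,-211.2],5]) for m in [(65,90),(65,-90),(-65,-90),(-65,90)]]); print(q.round(1)); cv2.polylines(f,[q.astype(int)],True,(0,255,255),1)
cv2.imwrite("pics/w6.png",cv2.resize(f,(800,600)))
```

```text
[ 650.17469431 -213.03541456  162.93427229] [-3.14141716e+00  7.90962741e-05 -3.06651298e+00] 0.8381420993154837 17.25
[(array([270.,  93.]), 0.74, array([ 573.4, -214.7,    5. ]))]
[[361.  163.5]
 [182.6 161.2]
 [174.7  19. ]
 [374.8  22. ]]
```

View pics/w6.png

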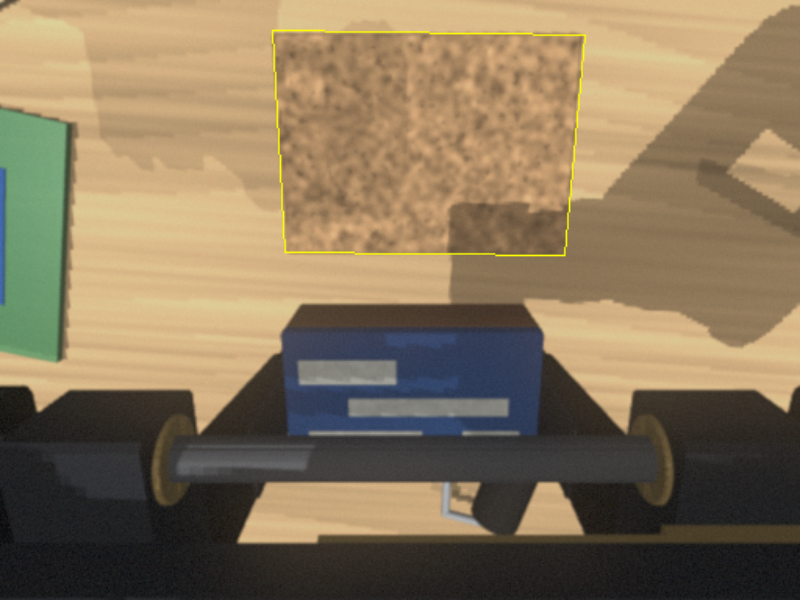

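The fitted outline (yaw 3.5°, centre (575,-211)) lies exactly on the mat, and the block hangs level, picture side up. Moving over the centre and lowering.

Call:
jog_arm(
  targets=[
    {"turn": [0,0,-0.8],"slide": [-40,1,0],"claw": 70},
    {"turn": [0,0,0],"slide": [-35,0.8,-30],"claw": 70},
    {"turn": [0,0,0],"slide": [0,0,-50],"claw": 70},
    {"turn": [0,0,0],"slide": [0,0,-40],"claw": 70},
    {"turn": [0,0,0],"slide": [0,0,-15],"claw": 70},
  ],
)

```text
t: 17.92
eef_pos: [573.8, -207.9, 26.7]
tcp_rot: [3.14, -0.002, -3.078]
ft_force: [0.8, 0.1, -1.1]
opening: 0.839
grip_force: 30.0
```

Call:
jog_arm(
  targets=[
    {"turn": [0,0,0],"slide": [0,0,-10],"claw": 70},
    {"turn": [0,0,0],"slide": [0,0,-4],"claw": 70},
    {"turn": [0,0,0],"slide": [0,0,0],"claw": 70},
  ],
)

```text
t: 18.3
eef_pos: [575.2, -209.3, 14.7]
tcp_rot: [-3.141, 0.001, -3.078]
ft_force: [0.1, -0.0, -0.9]
opening: 0.838
grip_force: 30.0
```

Call:
jog_arm(
  targets=[
    {"turn": [0,0,0],"slide": [0,-1.5,-2],"claw": 70},
    {"turn": [0,0,0],"slide": [0,0,-1],"claw": 70},
    {"turn": [0,0,0],"slide": [0,0,0],"claw": 70},
  ],
)

```text
t: 18.68
eef_pos: [575.0, -211.0, 11.3]
tcp_rot: [-3.141, 0.001, -3.079]
ft_force: [-0.8, -0.9, 2.4]
opening: 0.837
grip_force: 30.0
```

Call:
jog_arm(
  targets=[
    {"turn": [0,0,0],"slide": [0,0,-1],"claw": 70},
    {"turn": [0,0,0],"slide": [0,0,0],"claw": 70},
  ],
)

```text
t: 18.92
eef_pos: [575.1, -211.0, 11.3]
tcp_rot: [-3.141, 0.001, -3.079]
ft_force: [-4.0, 0.1, 13.8]
opening: 0.837
grip_force: 30.0
```

The block is on the mat (13.8 N up). Releasing, lifting off and checking.

Call:
jog_arm(
  targets=[
    {"turn": [0,0,0],"slide": [0,0,0.5],"claw": 100},
    {"turn": [0,0,0],"slide": [0,0,0],"claw": 100},
    {"turn": [0,0,0],"slide": [0,0,0],"claw": 100},
    {"turn": [0,0,0],"slide": [0,0,20],"claw": 100},
    {"turn": [0,0,0],"slide": [0,0,50],"claw": 100},
  ],
)

```text
t: 19.55
eef_pos: [573.9, -210.2, 79.2]
tcp_rot: [3.139, -0.004, -3.079]
ft_force: [1.3, 0.0, 0.7]
opening: 0.999
grip_force: 0.0
```

Call:
jog_arm(
  targets=[
    {"turn": [0,0,0],"slide": [0,0,60],"claw": 100},
    {"turn": [0,0,0],"slide": [20,0,60],"claw": 100},
    {"turn": [0,0,0],"slide": [20,0,60],"claw": 100},
    {"turn": [0,0,0],"slide": [0,0,0],"claw": 100},
    {"turn": [0,0,0],"slide": [0,0,0],"claw": 100},
  ],
)

```text
t: 20.18
eef_pos: [613.9, -210.5, 258.2]
tcp_rot: [3.141, -0.001, -3.078]
ft_force: [0.1, 0.2, -0.0]
opening: 1.001
grip_force: 0.0
```

Run:
```python
from h import *
c=read_camera("wrist"); c["R"]=np.array(c["R"]); f=c["frame"].copy()
s=state(); print(s["eef_pos"],s["opening"],s["ft_force"],s["t"])
h=cv2.cvtColor(f,cv2.COLOR_BGR2HSV); b=cv2.inRange(h,(98,110,30),(125,255,255)); b=cv2.morphologyEx(b,cv2.MORPH_CLOSE,np.ones((11,11)))
for ct in cv2.findContours(b,0,2)[0]:
    if cv2.contourArea(ct)>300:
        W=np.array([atz(c,p[0],35)[:2] for p in ct],np.float32); print(ct.mean((0,1)).round(),cv2.minAreaRect(W))
sc=read_camera("scene")["frame"]
cv2.imwrite("pics/fin.png",np.hstack([cv2.resize(f,(400,300)),cv2.resize(sc,(400,300),interpolation=3)]))
```

```text
[ 613.70958557 -210.5143502   257.54986023] 1.0009156021469177 [-0.49440275  0.49458532 -1.08816844] 20.225
[ 32. 162.] ((637.1099243164062, -492.61566162109375), (69.42066192626953, 83.73533630371094), 81.23587036132812)
[263. 125.] ((574.3488159179688, -210.38186645507812), (47.507408142089844, 77.62753295898438), 3.595418930053711)
[14. 30.] ((488.5028991699219, -493.3442687988281), (22.3035831451416, 34.594181060791016), 81.2408218383789)
```

View pics/fin.png

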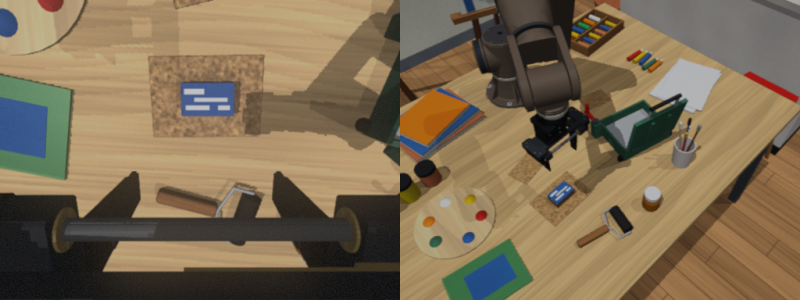

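The block lies picture side up in the middle of the mat, at (574,-210) and 3.6°. The lid is standing open, the catch is clear, and the jar, pot and roller are where they were. Handing in.

```bash
python3 -c "
from cell import *
print(job_done())"
```

```text
the job is handed in; nothing more can be done
None
```

I handed the job in at about 20 s: the catch is clear of the lid, the lid stands open past upright, the lino block lies picture side up within about 1 mm of the mat's centre with its long side along the mat's, and the jar, pot and roller were left alone.

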